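# Stand the pestle in its cone strainer

## Robot

A 6-joint arm with a two-finger parallel gripper is mounted at the origin on the work surface. World frame = base frame: x ahead of the robot, y to its left, z up, the work surface at z = 0. Lengths are in m, angles in rad, forces in N, time in s.
With the tool pointing down it reaches from about 0.35 to 0.975 m from the base axis. Payload 4.9 kg.
Tool frame: the origin (TCP) lies between the finger pads; the fingertips stand 19 mm ahead of it and the grasp point (between the pads) is the TCP; z points along the fingers, y is the line along which they close (so a half turn about z gives the same grasp; the last joint's range is limited). The gripper opens to 85 mm and grips with 20 to 120 N. Pads are 22 mm wide; open, the fingers measure 114 mm over their backs; the gripper's body (76 mm by 85 mm) begins 54 mm behind the grasp point. The pads swing forward as they close: fully open they stand 13 mm farther back than shut.
Start: joints at [1.069, 0.053, 1.613, -0, 1.476, -0.119], TCP at [0.233, 0.58, 0.25] pointing down, gripper open.
Joint ranges: [-3.01, 3.01], [-1.01, 2.22], [0.06, 2.58], [-1.02, 4.17], [0.09, 2.62], [-3.14, 3.14]. Speed limits (rad/s): [2.57, 2.57, 3.14, 3.14, 3.14, 3.14].

## Interface

Orientations are given as a rotation vector (axis times angle).
In Python, from station import ctrl gives the robot as it stands. The module is installed in compiled form; this text tells all that it offers.
- The arm moves only by the tool servo_tool, never from a script. Its argument "increments" is a list that holds one entry, the list of rows, each a list of 5 numbers: the finger opening in cm, from 0 to 8.54, then the shift along the tool's x, y, z in cm, then the turn about the tool's z in degrees. A call has 1 to 5 rows; each row is the pose to reach, as a shift and turn from the pose commanded when the call began, along the tool's axes at that moment; what a row does not reach only later rows make up. A row lasts 1/10 s, in which the tool goes at most 50 mm and 8.59 degrees, less where a joint would pass 70% of its speed; a pose out of reach is approached as far as the arm can. A call with a gripper value outside its range is refused whole. The fingers move at their own pace and stop on an object; "newtons" is the grip in N (left out, the last holds). Time passes only in rows, so rows that repeat a pose let the fingers close. It gives the time, the measured TCP pose, the force, the opening and the grip force at its end, in the units of the state.
- ctrl.get_obs(): the state, without advancing time (a new reading comes with each control period).
- ctrl.get_image(name): name is "side" or "top"; returns a dict with "img" (480x640x3 uint8, red, green, blue), "fx", "fy", "cx", "cy" (pixels), "rvec" (rotation vector, rad) and "tvec" (3), from world to camera coordinates, as OpenCV has them. Camera axes: x right, y down, z forward; pixel columns grow to the right and rows downward; lengths in m; the calibration is good to about 2 mm. A picture is of the moment at which its call begins. There is no depth.
- ctrl.finish_job(): hands the job in; it is judged then, once.
The state is a dict: "t": time; "q": joint angles; "dq": joint speeds; "effort": joint torques, N m; "tool_pos": TCP position; "tool_rot": TCP orientation; "contact_force": force on the tool from outside, world axes, zero at the start; "wrist_torque": the same for the moment, N m; "opening": finger opening in m; "grip_force": force on a finger pad.
Only numpy, scipy, OpenCV 4.12 (cv2) and the standard library are available. Lean on these libraries where they do the work, as an engineer would, in place of code of your own. Each camera call takes 0.05 s, during which the arm holds its last target. There are 200 camera calls.

## Task

Put the wooden pestle away: take the tapered one by its handle out of its slanted rest and stand it upright in the cone-shaped strainer, its taper fully home. Lower it in by hand rather than dropping it, then let go, and leave the straight-sided muddler lying in its own rest.

Things in the scene. Friction and masses are not known exactly. Their poses are not given: they have to be found in the camera images.
- pestle_center (a point): Tapered wooden pestle, loose, about 0.2 kg, 185 mm long. Point: on its axis half-way along; +z runs along it from foot to handle end. A plain cone, 16 mm across at the foot, widens to 72 mm at the shoulder 100 mm up; above it a straight round handle 26 mm across, 109 to 185 mm from the foot, its middle 54 mm from this point along +z. It leans 30 degrees from upright at the start.
- pestle_rest: The pestle's slanted rest of bent steel sheet, open above, 115 x 90 mm, fixed. Origin: on the counter below the pestle's foot, which starts 18 mm above it; -x is the way the handle leans (roughly towards the robot), z up. It only holds the pestle from below: lift the pestle straight up or out along its axis.
- strainer_mouth (a point): Cone strainer, steel, in a fixed three-legged stand. Point: centre of its round mouth, 120 mm above the counter, 72 mm across inside; z up, an 80 mm handle juts out along +x. Inside it narrows with the pestle's own taper. Fully home, the pestle's shoulder is level with the rim, its centre 7.5 mm below this point. A like stand holds a bowl-bottomed strainer, mouth 90 mm: not that one.
- muddler_center (a point): Straight-sided wooden muddler, to be left alone: a cylinder 44 mm thick with a 26 mm handle, 140 mm long, leaning alike in its own fixed rest, top 145 mm above the counter. Point: on its axis half-way along, +z to the handle end. Pestle, muddler and both strainers stand in a row across the counter in any order, 0.19 m or more apart.

How it is judged:
On the way:
1. the pestle is still held by the gripper when it is in the cone strainer, within about 30 mm of home (horizontal distance between pestle_center and strainer_mouth below 0.025 m and z of pestle_center in the frame of strainer_mouth below 0.0225 m and contact force between the fingers and pestle above 0.5 N), for 0.1 s.
At the end, for the whole second after the job is handed in: The tapered pestle stands in the cone strainer, handle up, within 10 degrees of upright, its centre within 12 mm of the strainer's axis and no more than 10 mm above its fully seated height, at rest and released; the muddler is within 30 mm of where it lay (horizontal distance between pestle_center and strainer_mouth below 0.012 m and z of pestle_center in the frame of strainer_mouth below 0.0025 m and angle between pestle_center's own z axis and vertical below 0.175 rad and linear speed of pestle below 0.02 m/s and distance of muddler_center from where it was at the start of the episode below 0.03 m); the robot touches nothing.
It fails at once if the muddler is knocked or lifted out of its rest (moved more than 30 mm) (distance of muddler_center from where it was at the start of the episode above 0.03 m).
It also fails if it takes over 51 s, if anything falls off the work surface, if the arm or the gripper's body presses on something with over 40 N, if the wrist force passes 120 N, or if a joint passes its speed limit or range.

## Working session

There is one attempt and no reset: what is moved stays moved. The work goes in short steps, Python scripts to look and compute and a tool call to move; the robot and the scene stay as the last step left them, time stands still between calls to the robot, and variables do not carry over. Pictures are saved under pics/ and viewed, at most 10 in all, crops included, and the job is handed in when it is done.

Besides the shell and the picture viewer there is one more tool, called as name([rows], argument=value, ...), one row to a line, values as JSON. servo_tool: Moves the arm, as the interface text tells. Its arguments: {"type":"object","properties":{"increments":{"type":"array"},"newtons":{"type":"number"}},"required":["increments"]}

```bash
mkdir -p pics; cat > h.py <<'E'
import numpy as np, cv2
from station import ctrl
def grab(n,f):
    d=ctrl.get_image(n); cv2.imwrite(f,cv2.cvtColor(d['img'],cv2.COLOR_RGB2BGR)); return d
def ray(d,u,v):
    R=cv2.Rodrigues(np.array(d['rvec'],float))[0]; t=np.array(d['tvec'],float).ravel()
    w=R.T@np.array([(u-d['cx'])/d['fx'],(v-d['cy'])/d['fy'],1]); return -R.T@t,w/np.linalg.norm(w)
def plane(d,u,v,z):
    c,w=ray(d,u,v); return c+w*(z-c[2])/w[2]
def proj(d,p):
    return cv2.projectPoints(np.array(p,float).reshape(-1,1,3),np.array(d['rvec'],float),np.array(d['tvec'],float),np.array([[d['fx'],0,d['cx']],[0,d['fy'],d['cy']],[0,0,1]]),None)[0].reshape(-1,2)
E
python3 - <<'E'
from h import *
import pickle
np.set_printoptions(precision=3,suppress=True)
D={n:grab(n,f'pics/{n}0.png') for n in('top','side')}
pickle.dump(D,open('d0.pkl','wb'))
for n in D: print(n,ray(D[n],320,240),D[n]['fx'])
o=ctrl.get_obs();print(o['t'],o['tool_pos'],cv2.Rodrigues(np.array(o['tool_rot']))[0])
E
```

```text
top (array([0.378, 0.02 , 0.973]), array([ 0.212, -0.021, -0.977])) 467.70276369148036
side (array([ 0.284, -0.846,  0.624]), array([ 0.272,  0.828, -0.49 ])) 522.4999127841859
0.1 [0.233 0.579 0.249] [[-0.928  0.374 -0.001]
 [ 0.374  0.928 -0.002]
 [ 0.    -0.002 -1.   ]]
```

View pics/top0.png

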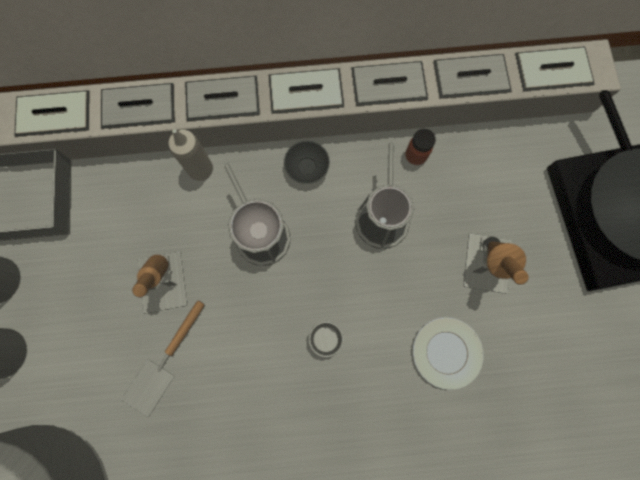

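View pics/side0.png

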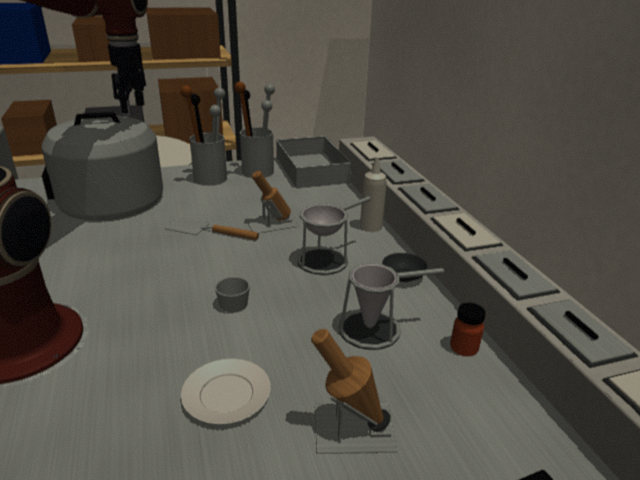

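The top view shows the pestle at about (507,262) with its handle end near (520,277), the cone strainer's mouth at (388,208), the bowl strainer at (257,226) and the muddler at (150,275). The side view agrees: pestle at (350,380), cone strainer's mouth at (374,278).

```bash
python3 - <<'E'
from h import *
import pickle
np.set_printoptions(precision=4,suppress=True)
D=pickle.load(open('d0.pkl','rb'))
def crop(n,x,y,w,h,s):
    im=D[n]['img'][y:y+h,x:x+w,::-1]; return cv2.resize(np.ascontiguousarray(np.clip(im*1.6,0,255).astype(np.uint8)),(w*s,h*s),interpolation=cv2.INTER_CUBIC)
a=crop('top',450,220,100,75,4);b=crop('top',340,170,100,75,4);c=crop('side',300,320,100,120,4)[:300*2];e=crop('side',330,255,100,75,4)
m=np.zeros((600,800,3),np.uint8);m[:300,:400]=a;m[300:600,:400]=b;c=cv2.resize(c,(250,300));m[:300,400:650]=c;m[300:,400:]=e
cv2.imwrite('pics/m.png',m)
# orange masks
for n,(x0,y0,x1,y1) in {'top':(460,220,550,310),'side':(290,310,420,450)}.items():
    im=D[n]['img'][y0:y1,x0:x1]; hsv=cv2.cvtColor(im,cv2.COLOR_RGB2HSV)
    k=((hsv[...,0]<20)&(hsv[...,1]>110)&(hsv[...,2]>40)).astype(np.uint8)
    cs,_=cv2.findContours(k,0,1); c=max(cs,key=cv2.contourArea).reshape(-1,2)+[x0,y0]
    print(n,cv2.contourArea(c),c.min(0),c.max(0),cv2.minAreaRect(c.astype(np.float32)))
# strainer rim: ray guesses
for n,u,v in(('top',388,208),('side',374,278)): print(n,plane(D[n],u,v,.12))
print(plane(D['top'],520,277,.178),plane(D['side'],322,338,.178))
E
```

```text
top 1113.5 [488 242] [527 283] ((508.7735290527344, 261.79241943359375), (43.955379486083984, 35.164302825927734), 15.945395469665527)
side 2822.5 [312 329] [382 423] ((347.9879150390625, 376.4602355957031), (106.52355194091797, 48.20804214477539), 73.0724868774414)
top [ 0.6129 -0.1323  0.12  ]
side [ 0.6149 -0.1489  0.12  ]
[ 0.4537 -0.3301  0.178 ] [ 0.4562 -0.3431  0.178 ]
```

View pics/m.png

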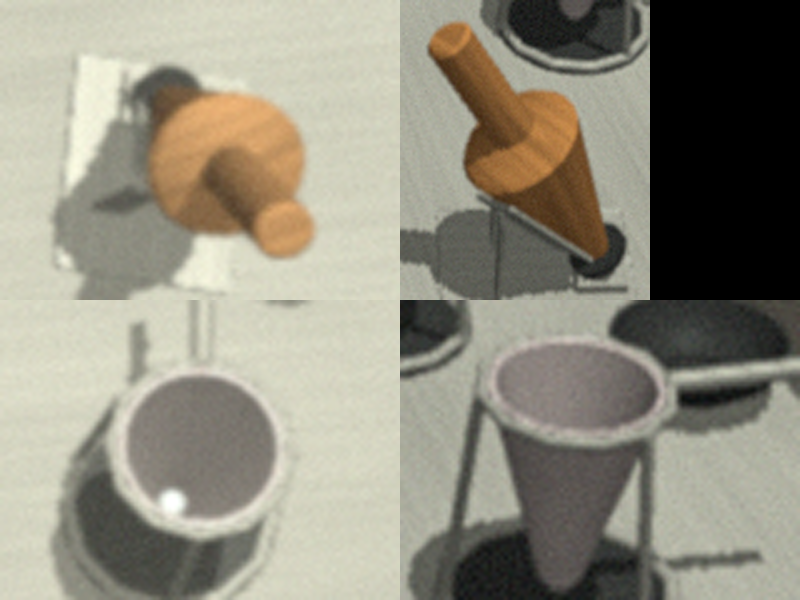

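The crops put the handle end at top (521.5,277) and side (320.6,336). The shoulder is at top (507,261) and side (349,377). The mouth is at top (390.5,207) and side (374,277.5), with its handle pointing up the image.

```bash
python3 - <<'E'
from h import *
import pickle
np.set_printoptions(precision=4,suppress=True)
D=pickle.load(open('d0.pkl','rb'))
def tri(a,b):
    (c1,w1),(c2,w2)=ray(D['top'],*a),ray(D['side'],*b)
    s=np.linalg.lstsq(np.c_[w1,-w2],c2-c1,rcond=None)[0]
    p,q=c1+s[0]*w1,c2+s[1]*w2; return (p+q)/2,np.linalg.norm(p-q)
E_=tri((521.5,277),(320.6,336));S=tri((507,261),(349,377));M=tri((390.5,207),(374,277.5))
print(E_,S,M)
ax=E_[0]-S[0];L=np.linalg.norm(ax);ax/=L;print(L,ax,np.degrees(np.arccos(ax[2])))
# muddler top too
print(plane(D['top'],390.5,207,.12),plane(D['side'],374,277.5,.12),plane(D['top'],521.5,277,.178),plane(D['side'],320.6,336,.178))
E
```

```text
(array([ 0.4554, -0.3347,  0.1744]), np.float64(0.003253002990859733)) (array([ 0.4951, -0.3461,  0.101 ]), np.float64(0.003763840582224793)) (array([ 0.6178, -0.1389,  0.1137]), np.float64(0.0033335851703386156))
0.08423887916149224 [-0.4717  0.1352  0.8713] 29.38768670880873
[ 0.6144 -0.1373  0.12  ] [ 0.6155 -0.1474  0.12  ] [ 0.4534 -0.3327  0.178 ] [ 0.4557 -0.3387  0.178 ]
```

servo_tool([
  [[8.5,-4.3,-2.1,0,-6],[8.5,-8.6,-4.2,0,-6],[8.5,-12.9,-6.3,0,-6],[8.5,-17.2,-8.4,0,-6],[8.5,-21.5,-10.5,0,-6]],
], newtons=20)

```text
t: 0.6
tool_pos: [0.3943, 0.4004, 0.2498]
tool_rot: [-0.435, -3.111, 0.001]
contact_force: [0.3, 0.1, 0.4]
opening: 0.0849
grip_force: 0.0
```

```bash
cat > st.py <<'E'
from h import *
import sys
np.set_printoptions(precision=3,suppress=True)
o=ctrl.get_obs();R=cv2.Rodrigues(np.array(o['tool_rot'],float))[0];p=np.array(o['tool_pos'])
print(o['t'],p,o['q'],'x',R[:,0],'F',o['contact_force'],'op',o['opening'],o['grip_force'])
for a in sys.argv[1:]:
    g=np.array(eval(a)); print(a,'shift cm',R.T@(g-p)*100)
E
python3 st.py "(.4735,-.34,.23)"
```

```text
0.6 [0.394 0.4   0.25 ] [ 0.661 -0.097  1.761 -0.     1.478 -0.633] x [-0.962  0.274  0.   ] F [0.347 0.114 0.384] op 0.08487782700860727 0.0
(.4735,-.34,.23) shift cm [-27.909 -69.03    2.005]
```

servo_tool([
  [[8.5,-1.9,-4.6,0,0],[8.5,-3.8,-9.2,0,0],[8.5,-5.6,-13.8,0,0],[8.5,-7.5,-18.4,0,0],[8.5,-9.3,-23,0,0]],
])

```text
t: 1.1
tool_pos: [0.4195, 0.1535, 0.2498]
tool_rot: [-0.435, -3.111, 0.0]
contact_force: [2.1, -0.1, 0.5]
opening: 0.0851
grip_force: 0.0
```

servo_tool([
  [[8.5,-1.9,-4.6,0,0],[8.5,-3.8,-9.2,0,0],[8.5,-5.6,-13.8,0,0],[8.5,-7.5,-18.4,0,0],[8.5,-9.3,-23,0,0]],
])

```text
t: 1.6
tool_pos: [0.4458, -0.0933, 0.2501]
tool_rot: [0.436, 3.111, 0.0]
contact_force: [0.8, -0.1, 0.6]
opening: 0.0846
grip_force: 0.0
```

servo_tool([
  [[8.5,-1.9,-4.6,0,0],[8.5,-3.8,-9.2,0,0],[8.5,-5.6,-13.8,0,0],[8.5,-7.5,-18.4,0,0],[8.5,-9.3,-23,0,0]],
])

```text
t: 2.1
tool_pos: [0.4722, -0.3401, 0.2497]
tool_rot: [-0.436, -3.111, -0.001]
contact_force: [0.3, 0.0, -0.2]
opening: 0.0851
grip_force: 0.0
```

```bash
python3 st.py "(.4735,-.34,.1425)"; python3 -c "
from h import *
a=grab('side','pics/a.png')['img'][200:440,180:460,::-1];b=grab('top','pics/b.png')['img'][180:330,430:580,::-1]
m=np.zeros((480,800,3),np.uint8);m[:411,:480]=cv2.resize(a,(480,411));m[:320,480:]=cv2.resize(b,(320,320));cv2.imwrite('pics/m1.png',m)"
```

```text
2.1 [ 0.472 -0.34   0.25 ] [-0.752 -0.048  1.715  0.     1.476 -2.044] x [-0.961  0.275  0.001] F [ 0.34   0.008 -0.207] op 0.08507327925177058 0.0
(.4735,-.34,.1425) shift cm [-0.133  0.036 10.721]
```

View pics/m1.png

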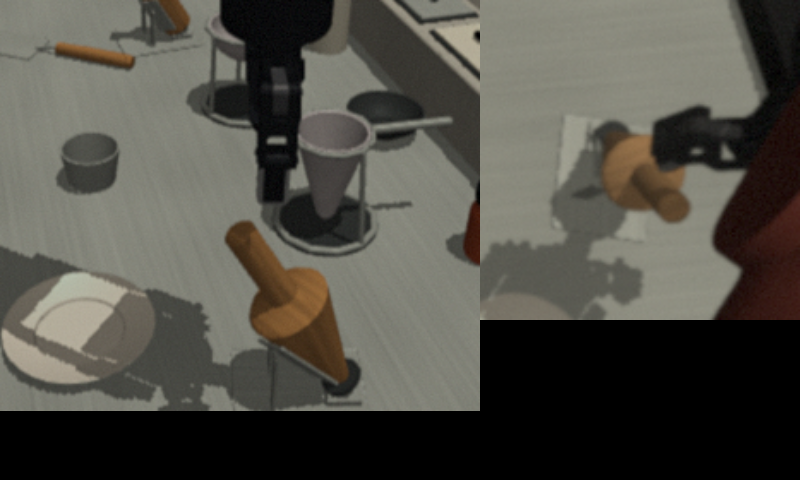

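The fingers appear at about (340,295) in the side image and (520,246) in the top image, still above the handle, which hasn't moved. I'll compare this with where the TCP should project.

```bash
python3 -c "
from h import *
p=[(.472,-.34,.25),(.472,-.34,.231),(.455,-.3345,.176)]
for n in('top','side'): print(n,proj(ctrl.get_image(n),p))"
```

```text
top [[543.17005444 258.53760158]
 [537.66039233 260.60577279]
 [521.89693512 276.14818852]]
side [[334.80520861 289.5303664 ]
 [334.22007778 301.85111669]
 [319.11610733 335.26555726]]
```

servo_tool([
  [[8.5,-0.1,0,3.5,0],[8.5,-0.1,0,7,0],[8.5,-0.1,0,9,0],[8.5,-0.1,0,10.7,0],[6,-0.1,0,10.7,0]],
])

```text
t: 2.8
tool_pos: [0.4723, -0.336, 0.1405]
tool_rot: [-0.433, -3.107, -0.005]
contact_force: [-0.2, -0.1, 0.1]
opening: 0.073
grip_force: 0.0
```

servo_tool([
  [[4,0,0,0,0],[3,0,0,0,0],[2,0,0,0,0],[2,0,0,0,0],[2,0,0,0,0]],
], newtons=30)

```text
t: 3.3
tool_pos: [0.4743, -0.3386, 0.1452]
tool_rot: [0.435, 3.109, -0.001]
contact_force: [-0.2, 2.4, 5.2]
opening: 0.0252
grip_force: 29.6
```

```bash
python3 st.py; python3 -c "
from h import *
a=grab('side','pics/c.png')['img'][200:440,180:460,::-1];b=grab('top','pics/d.png')['img'][180:330,430:580,::-1]
m=np.zeros((480,800,3),np.uint8);m[:411,:480]=cv2.resize(a,(480,411));m[:320,480:]=cv2.resize(b,(320,320));cv2.imwrite('pics/m2.png',m)"
```

```text
3.3 [ 0.474 -0.339  0.145] [-0.748  0.039  1.808  0.001  1.292 -2.041] x [-0.962  0.274 -0.002] F [-0.154  2.431  5.241] op 0.025165469519603533 29.55054983496666
```

View pics/m2.png

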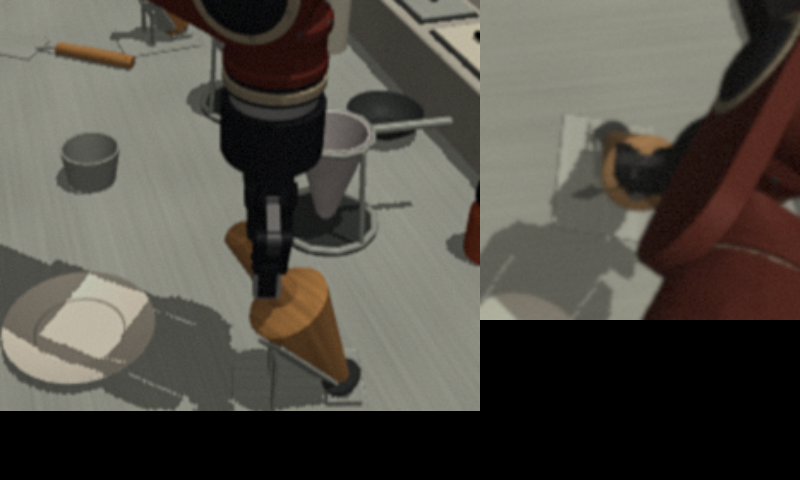

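The handle is gripped: the fingers crop shows them around it mid-length, and the opening is 25 mm at 30 N. I'll lift straight up.

servo_tool([
  [[2,0,0,-1,0],[2,0,0,-3,0],[2,0,0,-6,0],[2,0,0,-9,0],[2,0,0,-12,0]],
])

```text
t: 3.9
tool_pos: [0.4729, -0.3382, 0.264]
tool_rot: [-0.436, -3.11, -0.0]
contact_force: [-0.1, 0.1, -2.5]
opening: 0.0249
grip_force: 29.7
```

servo_tool([
  [[2,0,0,-3,0],[2,0,0,-5,0],[2,0,0,-6,0],[2,0,0,-6,0],[2,0,0,-6,0]],
])

```text
t: 4.4
tool_pos: [0.4731, -0.3381, 0.3218]
tool_rot: [-0.435, -3.109, -0.002]
contact_force: [0.5, 0.3, -2.1]
opening: 0.0253
grip_force: 29.7
```

```bash
python3 st.py; python3 -c "
from h import *
a=grab('side','pics/e.png')['img'][120:360,180:460,::-1];b=grab('top','pics/f.png')['img'][150:300,430:580,::-1]
m=np.zeros((480,800,3),np.uint8);m[:411,:480]=cv2.resize(a,(480,411));m[:320,480:]=cv2.resize(b,(320,320));cv2.imwrite('pics/m3.png',m)"
```

```text
4.4 [ 0.473 -0.338  0.322] [-0.748 -0.082  1.628 -0.     1.598 -2.041] x [-0.962  0.275  0.002] F [ 0.463  0.342 -2.101] op 0.0253008890103603 29.670609533786774
```

View pics/m3.png

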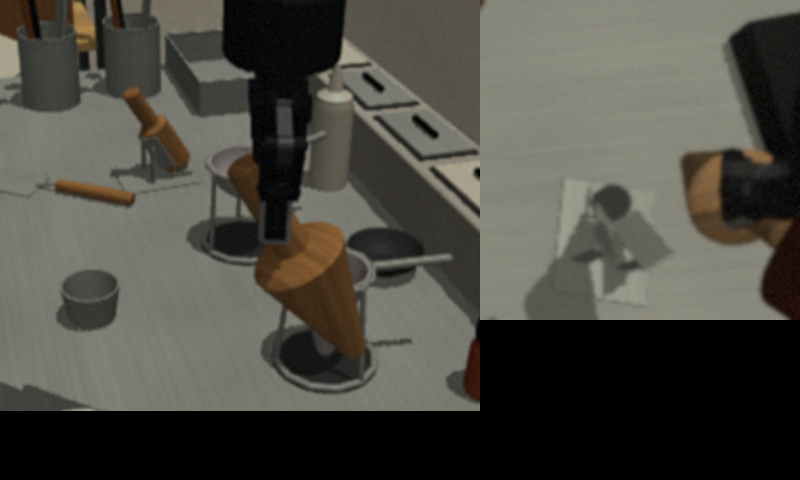

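The pestle is held, still leaning about 30° with its foot on the +x side. I'll carry it level to the cone strainer.

servo_tool([
  [[2,-0.3,3.5,0,0],[2,-0.8,8.5,0,0],[2,-1.2,13.5,0,0],[2,-1.6,18.5,0,0],[2,-2,22.9,0,0]],
])

```text
t: 5.0
tool_pos: [0.5555, -0.1212, 0.3216]
tool_rot: [-0.435, -3.109, -0.001]
contact_force: [0.5, -0.5, -1.8]
opening: 0.0252
grip_force: 30.0
```

servo_tool([
  [[2,0,0,2,0],[2,0,0,4,0],[2,0,0,4,0],[2,0,0,4,0]],
])

```text
t: 5.4
tool_pos: [0.555, -0.1235, 0.282]
tool_rot: [-0.435, -3.109, -0.001]
contact_force: [-1.1, 0.3, -1.4]
opening: 0.0251
grip_force: 30.2
```

```bash
python3 st.py "(.5555,-.1228,.219)"; python3 -c "
from h import *
a=grab('side','pics/g.png');b=grab('top','pics/i.png')
p=[(.616,-.14,.12),(.6275,-.1433,.153)]
print(proj(a,p),proj(b,p))
a=a['img'][140:380,240:520,::-1];b=b['img'][130:280,330:480,::-1]
m=np.zeros((480,800,3),np.uint8);m[:411,:480]=cv2.resize(a,(480,411));m[:320,480:]=cv2.resize(b,(320,320));cv2.imwrite('pics/m4.png',m)"
```

```text
5.4 [ 0.555 -0.123  0.282] [-0.35  -0.097  1.707 -0.     1.534 -1.642] x [-0.962  0.275  0.003] F [-1.067  0.253 -1.428] op 0.025069830981932675 30.17235741019249
(.5555,-.1228,.219) shift cm [-0.043  0.077  6.303]
[[372.64552458 275.22974176]
 [380.94194309 259.35988361]] [[391.81985632 206.04895629]
 [395.48339395 194.7782504 ]]
```

View pics/m4.png

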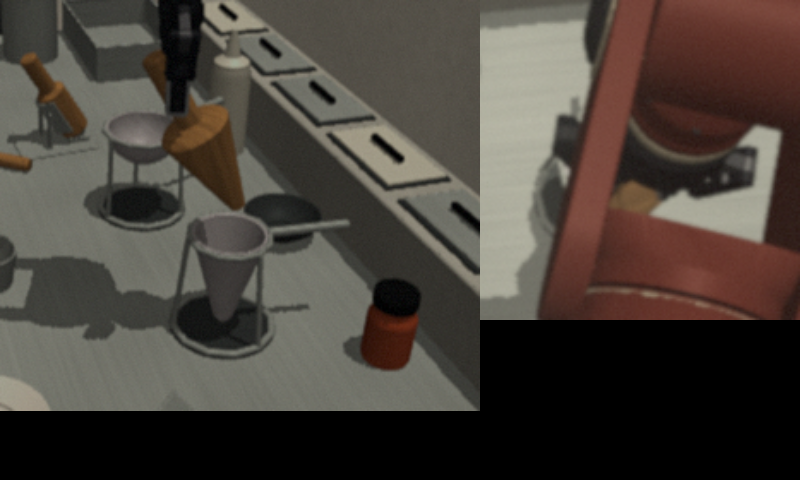

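The foot is at (376,260) in the side view, just above the mouth at (374,276), as planned. Next I'll lower the foot about 30 mm into the cone, still leaning, and then swing it upright against the wall.

servo_tool([
  [[2,0,0,2,0],[2,0,0,4,0],[2,0,0,5.3,0],[2,0,0,6.3,0],[2,0,0,6.3,0]],
], newtons=25)

```text
t: 6.0
tool_pos: [0.555, -0.1236, 0.219]
tool_rot: [-0.436, -3.109, -0.001]
contact_force: [0.1, 0.0, -2.2]
opening: 0.0252
grip_force: 30.2
```

servo_tool([
  [[2,-0.6,0,0,0],[2,-1.2,0,0,0],[2,-1.8,0,0,0],[2,-2.4,0,0,0],[2,-3,0,0,0]],
])

```text
t: 6.5
tool_pos: [0.5845, -0.1315, 0.2229]
tool_rot: [-0.434, -3.109, -0.001]
contact_force: [-7.5, 3.5, 6.8]
opening: 0.0251
grip_force: 31.9
```

```bash
python3 st.py "(.616,-.14,.219)"; python3 -c "
from h import *
a=grab('side','pics/j.png')['img'][160:340,280:480,::-1]
cv2.imwrite('pics/m5.png',cv2.resize(a,(600,540)))"
```

```text
6.5 [ 0.584 -0.131  0.223] [-0.346  0.011  1.701  0.     1.431 -1.639] x [-0.962  0.274  0.002] F [-7.455  3.469  6.761] op 0.025147214266444493 31.944397687911987
(.616,-.14,.219) shift cm [-3.265  0.043  0.385]
```

View pics/m5.png

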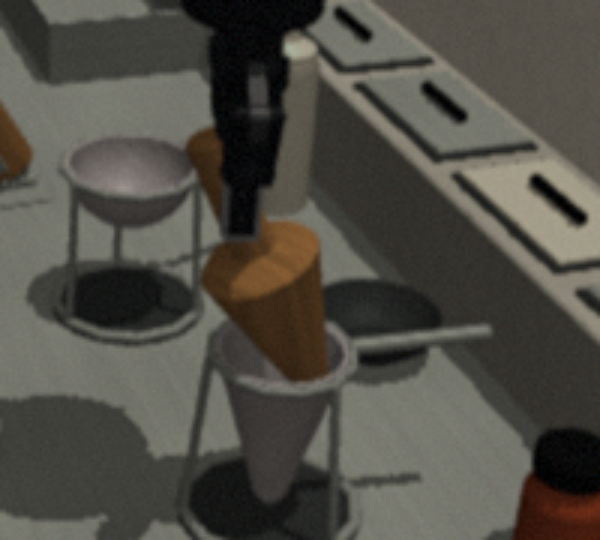

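The foot is in the cone and bearing on its +x wall, and the lean is already down to about 20°. I'll keep going.

servo_tool([
  [[2,-0.5,0,-0.1,0],[2,-1,0,-0.2,0],[2,-1.5,0,-0.2,0],[2,-2,0,-0.2,0],[2,-2,0,-0.2,0]],
], newtons=22)

```text
t: 7.05
tool_pos: [0.6041, -0.1371, 0.2236]
tool_rot: [-0.435, -3.111, -0.001]
contact_force: [-4.1, 2.8, 3.7]
opening: 0.0251
grip_force: 33.5
```

servo_tool([
  [[2,-0.4,0,0,0],[2,-0.8,0,0,0],[2,-1.2,0,0,0],[2,-1.3,0,0,0],[2,-1.3,0,0,0]],
])

```text
t: 7.55
tool_pos: [0.6163, -0.1407, 0.2223]
tool_rot: [-0.435, -3.111, -0.001]
contact_force: [-2.4, 2.0, 3.3]
opening: 0.025
grip_force: 33.3
```

servo_tool([
  [[2,0,0,0.5,0],[2,0,0,1,0],[2,0,0,1.5,0],[2,0,0,2,0],[2,0,0,2,0]],
])

```text
t: 8.05
tool_pos: [0.6155, -0.1405, 0.2003]
tool_rot: [-0.435, -3.109, -0.001]
contact_force: [-2.2, 1.7, -2.6]
opening: 0.0255
grip_force: 32.7
```

```bash
python3 st.py "(.616,-.14,.169)"; python3 -c "
from h import *
a=grab('side','pics/k.png')['img'][160:340,280:480,::-1]
cv2.imwrite('pics/m6.png',cv2.resize(a,(600,540)))"
```

```text
8.05 [ 0.616 -0.141  0.2  ] [-0.342  0.103  1.644  0.     1.397 -1.635] x [-0.962  0.274  0.002] F [-2.218  1.75  -2.593] op 0.02554613683926446 32.68355369567871
(.616,-.14,.169) shift cm [-0.04   0.064  3.134]
```

View pics/m6.png

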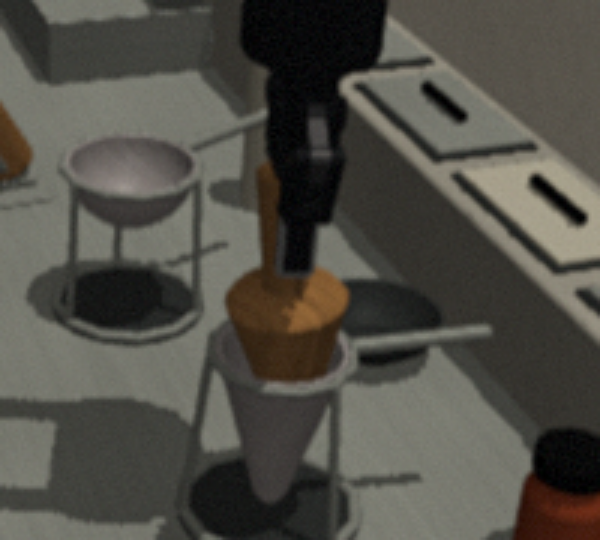

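It's nearly upright, with the shoulder at about (287,300) in the crop, over the mouth at (283,355). I'll lower it home.

servo_tool([
  [[2,0,0,0.5,0],[2,0,0,1,0],[2,0,0,1.5,0],[2,0,0,2,0],[2,0,0,2,0]],
], newtons=20)

```text
t: 8.6
tool_pos: [0.6158, -0.1408, 0.1809]
tool_rot: [-0.435, -3.11, -0.0]
contact_force: [-1.9, 3.6, -2.0]
opening: 0.0253
grip_force: 32.4
```

servo_tool([
  [[2,0,0,0.3,0],[2,0,0,0.6,0],[2,0,0,0.8,0],[2,0,0,0.8,0]],
])

```text
t: 9.0
tool_pos: [0.6172, -0.1408, 0.1751]
tool_rot: [0.435, 3.108, 0.001]
contact_force: [-0.8, 4.0, 3.6]
opening: 0.0256
grip_force: 32.7
```

```bash
python3 st.py "(.616,-.14,.169)"; python3 -c "
from h import *
a=grab('side','pics/l.png')['img'][160:340,280:480,::-1]
cv2.imwrite('pics/m7.png',cv2.resize(a,(600,540)))"
```

```text
9.0 [ 0.617 -0.141  0.175] [-0.342  0.125  1.664  0.001  1.35  -1.635] x [-0.962  0.275 -0.003] F [-0.809  3.957  3.61 ] op 0.025558287105386056 32.745691537857056
(.616,-.14,.169) shift cm [0.135 0.042 0.612]
```

View pics/m7.png

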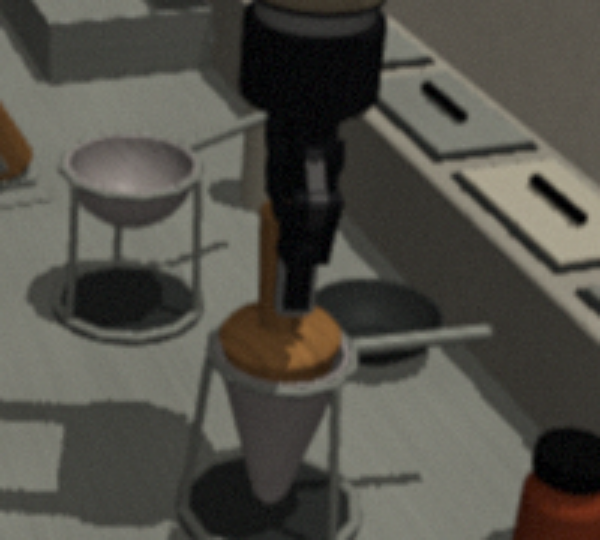

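The shoulder is now a few mm above the rim. The wall is pushing towards +y, so I'll yield that way and press down a little more.

servo_tool([
  [[2,0,0.3,0,0],[2,0,0.4,0.3,0],[2,0,0.4,0.6,0],[2,0,0.4,0.9,0],[2,0,0.4,0.9,0]],
])

```text
t: 9.55
tool_pos: [0.6199, -0.1386, 0.1684]
tool_rot: [0.435, 3.103, -0.005]
contact_force: [3.7, -0.9, 8.3]
opening: 0.025
grip_force: 33.0
```

```bash
python3 st.py
```

```text
9.55 [ 0.62  -0.139  0.168] [-0.337  0.133  1.667 -0.001  1.333 -1.629] x [-0.961  0.275 -0.008] F [ 3.673 -0.887  8.279] op 0.024986879432630317 32.988224029541016
```

It has reached the expected seat height, with the vertical force rising. I'll open and withdraw straight up.

servo_tool([
  [[3,0,0,0,0],[4.5,0,0,0,0],[6,0,0,0,0],[7,0,0,0,0],[7,0,0,0,0]],
])

```text
t: 10.05
tool_pos: [0.617, -0.137, 0.1648]
tool_rot: [-0.435, -3.111, 0.0]
contact_force: [-1.0, 0.5, -0.4]
opening: 0.0698
grip_force: 0.0
```

servo_tool([
  [[7,0,0,-2,0],[7,0,0,-5,0],[7,0,0,-9,0],[7,0,0,-13,0],[7,0,0,-16,0]],
])

```text
t: 10.55
tool_pos: [0.6177, -0.1372, 0.3285]
tool_rot: [0.435, 3.108, -0.001]
contact_force: [-0.2, 0.2, -0.2]
opening: 0.07
grip_force: 0.0
```

servo_tool([
  [[7,0,4,0,0],[7,0,8,0,0],[7,0,12,0,0],[7,0,16,0,0],[7,0,20,0,0]],
])

```text
t: 11.05
tool_pos: [0.6724, 0.0568, 0.3252]
tool_rot: [0.436, 3.111, -0.0]
contact_force: [0.3, 0.7, 0.2]
opening: 0.0702
grip_force: 0.0
```

```bash
python3 st.py; python3 -c "
from h import *
a=grab('side','pics/n.png')['img'][100:340,200:480,::-1];b=grab('top','pics/o.png')['img'][130:280,330:480,::-1]
m=np.zeros((480,800,3),np.uint8);m[:411,:480]=cv2.resize(a,(480,411));m[:320,480:]=cv2.resize(b,(320,320));cv2.imwrite('pics/m8.png',m)"
```

```text
11.05 [0.672 0.057 0.325] [-0.026  0.136  1.4   -0.     1.605 -1.318] x [-0.962  0.275 -0.   ] F [0.346 0.711 0.165] op 0.07018285118975727 0.0
```

View pics/m8.png

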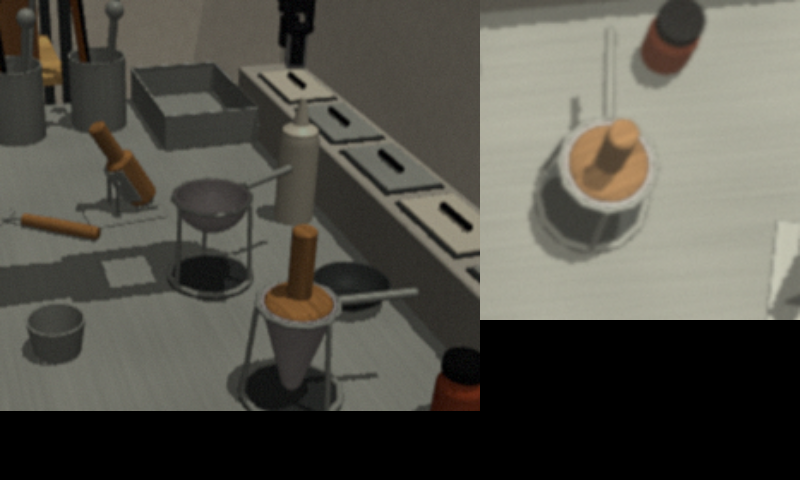

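The pestle stands upright in the cone, its shoulder at the rim (crop (300,300)), and the muddler still lies in its rest. The robot is clear, so I'll hand it in.

```bash
python3 -c "
from station import ctrl
print(ctrl.finish_job())"
```

```text
the job is handed in; nothing more can be done
None
```

The pestle stands upright and released in the cone strainer, its shoulder at the rim, the muddler still in its rest; I handed the job in at about 11 s, no verdict was shown, and I viewed 11 pictures, one over the limit of 10.

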